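# Open the plunger-locked key box

### The job

Open the steel key box on the cabinet: with a fingertip press the round spring button that stands through its sliding lid right down and, keeping it down, push the lid by the upright face of its thumb ramp, away from the key well, until the lid is fully open and the button has sprung up again in the lid's second hole. Only press and push - pick nothing up, leave the key and the other things where they are, and take the hand away at the end.

Things in the scene. Friction and masses are not known exactly. Their poses are not given: they have to be found in the camera images.
- keybox: Grey steel key box screwed to the cabinet top (it does not move), 270 mm long (its x) x 140 mm wide (its y) x 54 mm high. Origin: centre of its underside; +x: the way the lid slides open; z up. The key well is the 85 mm at the -x end, x = -131 to -46 mm, under the closed lid; the rest is a closed deck that the lid slides back over. The lid runs inside the side walls under 10 mm wide lips (|y| 60 to 70 mm, top at z = 54 mm).
- lid (a joint): Travel of the aluminium sliding lid, m: 0 = closed (start), grows as it slides along the box's +x, 0.091 = end stop. The lid's top is at z = 50 mm in the box's frame. A keyhole slot along its middle (12 mm wide, with a 21 mm hole at each end, the holes 90 mm apart) runs on the button's stem: at 0 the button's collar fills the +x hole and locks the lid, at 0.090 it fills the -x hole and locks it open. It slides freely with about 2 N of friction only while the button is down.
- ramp_face (a point): On the lid: middle of the upright face of the thumb ramp, the face to push on. It looks to the box's -x, is 100 mm wide (y) and 22 mm high, from the lid's top (z = 50 mm in the box's frame) to z = 72 mm; behind it the ramp slopes down to the lid over 28 mm. This point is 11 mm above the lid's top. With the lid closed it is 22 mm from the button's axis, towards +x; it moves with the lid.
- button (a joint): Depth of the spring button, m: 0 = up (locked), 0.008 = bottomed. It needs 2 N to start and 6 N at the bottom. The lid comes free when it is pressed 4 mm or more. Once the lid has slid some 4 mm over the collar, the lid itself keeps the button 4 mm down until the second hole arrives, where it springs up to 0.
- button_top (a point): Centre of the button's flat round top, which moves with the button. Steel cap 26 mm across and 5 mm thick on a 10 mm stem, at x = -15 mm, y = 0 in the box's frame; it does not travel with the lid. Up, its top is 13.5 mm above the lid's top (z = 63.5 mm); bottomed, 5.5 mm above it.
- spare_key: Bystander: steel key with round black head, 43 mm long, 5 mm thick, lying loose in the key well, 3 mm above the cabinet; hidden until the lid opens. Origin: underside, mid-length.
- key_bowl: Bystander: white ceramic bowl, 110 mm across, 45 mm high. Origin: centre of its underside.
- padlock: Bystander: steel padlock lying flat, body 48 x 45 x 24 mm, shackle along its +x out to 59 mm. Origin: underside, centre of the body.
- hook_block: Bystander: white plastic block of three key hooks standing on its foot, 44 x 86 x 58 mm. Origin: centre of its underside.
- carabiner: Bystander: brushed aluminium carabiner lying flat, 84 x 50 x 9 mm. Origin: underside, centre.
- tea_cup: Bystander: blue ceramic cup, 68 mm across, 55 mm high. Origin: centre of its underside.
- shutter_remote: Bystander: black plastic roller-shutter remote lying flat, 75 x 38 x 14 mm. Origin: centre of its underside.

How it is judged (in metres and radians):
On the way:
1. the button is held down while the lid is pushed off its closed place (value of joint button above 0.0033 m and value of joint lid between 0.008 and 0.08 m), for 0.05 s.
At the end, for the whole second after the job is handed in: The lid is open (at least 86 mm of its 90 mm travel) and at rest, the button has sprung up in the second hole (less than 2 mm down), and the key and the six things around the box are within 20 mm of where they began (value of joint lid above 0.086 m and value of joint button below 0.002 m and velocity of joint lid below 0.01 m/s and distance of each of key_bowl, padlock, hook_block, carabiner, tea_cup, shutter_remote, spare_key from where it was at the start of the episode below 0.02 m); the robot touches nothing.
It fails at once if something standing around the box is lifted, carried or pushed away (more than 20 mm) (distance of any of key_bowl, padlock, hook_block, carabiner, tea_cup, shutter_remote from where it was at the start of the episode above 0.02 m).
It fails at once if the key in the well is lifted, carried or pushed away (more than 20 mm) (distance of spare_key from where it was at the start of the episode above 0.02 m).
It also fails if it takes over 32 s, if anything falls off the work surface, if the arm or the gripper's body presses on something with over 40 N, if the wrist force passes 120 N, or if a joint passes its speed limit or range.

### The arm

A 6-joint arm with a two-finger parallel gripper is mounted at the origin on the work surface. World frame = base frame: x ahead of the robot, y to its left, z up, the work surface at z = 0. Lengths are in m, angles in degrees, forces in N, time in s.
With the tool pointing down it reaches from about 0.3 to 0.75 m from the base axis. Payload 8.5 kg.
Tool frame: the origin (TCP) lies on the centre line of the jaws, within the pads' length; the fingertips stand 14 mm ahead of it and the grasp point (between the pads) lies 5 mm behind it; z points along the fingers, x is the direction in which the jaws open and shut, and the axes are right-handed (so a half turn about z gives the same grasp; the last joint's range is limited). The gripper opens to 85 mm and grips with 20 to 120 N. Pads are 22 mm wide; open, the fingers measure 114 mm over their backs; the gripper's body (76 mm by 85 mm) begins 54 mm behind the grasp point. The pads swing forward as they close: fully open they stand 13 mm farther back than shut.
Start: joints at [63.868, 21.807, 74.336, -0, 83.858, -12.336], TCP at [0.131, 0.534, 0.245] pointing down, gripper open.
Joint ranges: [-178.18, 178.18], [-50.72, 133.34], [12.68, 142.11], [-81.47, 261.47], [9.98, 163.14], [-165.26, 165.26]. Speed limits (degrees/s): [136.94, 136.94, 180, 180, 180, 180].

### API

Orientations are given as a 3x3 rotation matrix whose columns are the frame's x, y, z axes.
In Python, from rig import * gives the robot as it stands.
- The arm moves only by the shell command python3 -m crank 'ROWS' [FORCE]. ROWS is JSON, one flat list of numbers, 7 for each row, row after row: the turn, a rotation vector about the world's x, y, z in rad, then the shift along the world's x, y, z in m, then the opening in per cent of the stroke, from 0 (shut) to 100 (fully open). A call has 1 to 20 rows; each row shifts and turns the commanded pose from where the row before left it; what a row does not reach is not made up. A row lasts 1/10 s, in which the tool goes at most 50 mm and 8.59 degrees, less where a joint would pass 70% of its speed; a pose out of reach is approached as far as the arm can. A call is refused whole if a number of a shift passes 0.05 or a number of a turn 0.15, either way. A call with a gripper value outside its range is refused whole. The fingers move at their own pace and stop on an object; FORCE is the grip in N (left out, the last holds). Time passes only in rows, so rows that do not move let the fingers close. It gives the time, the measured TCP pose, the force and the opening at its end, in the units of the state.
- observe(): the state, without advancing time (a new reading comes with each control period).
- get_image(name): name is "scene" or "top" or "wrist"; returns a dict with "frame" (384x512x3 uint8, red, green, blue), "fov_y" (degrees; the focal length in pixels is half the picture's height over the tangent of half this angle, whatever the lens; pixels are square), "cx", "cy" (the principal point, pixels), "k1" (the pictures are not rectified: a ray, as slopes to the right and down, at radius r is drawn at 1 + k1 r^2 times it, then the intrinsics apply), "world_to_cam" (4x4, takes a point from world to camera coordinates). Camera axes: x right, y up, looking along -z (the intrinsics and any distortion apply to the point x, -y, -z); pixel columns grow to the right and rows downward; lengths in m; the calibration is good to about 2 mm. A picture is of the moment at which its call begins. There is no depth.
- close_job(): hands the job in, once; it reports no verdict.
The state is a dict: "time_s": time; "q": joint angles; "qvel": joint speeds; "joint_efforts": joint torques, N m; "position": TCP position; "tool_rot": TCP orientation; "ft_force": force on the tool from outside, world axes, zero at the start; "wrist_torque": the same for the moment, N m; "grip_width": finger opening in m.
Only numpy, scipy, OpenCV 4.12 (cv2) and the standard library are available. Lean on these libraries where they do the work, as an engineer would, in place of code of your own. Each camera call takes 0.05 s, during which the arm holds its last target. There are 200 camera calls.

## Working session

There is one attempt and no reset: what is moved stays moved. The work goes in short steps, Python scripts to look and compute and a shell command to move; the robot and the scene stay as the last step left them, time stands still between calls to the robot, and variables do not carry over. Pictures are saved under pics/ and viewed, about 8 in all and at most 12, crops included, and the job is handed in when it is done.

```bash
mkdir -p pics; cat > h.py <<'E'
from rig import *
import numpy as np, cv2
def K(im):
    f=192/np.tan(np.radians(im["fov_y"])/2); return f
def ray(im,u,v):
    f=K(im); d=np.array([(u-im["cx"])/f,(v-im["cy"])/f]); s=d.copy()
    for _ in range(30): s=d/(1+im["k1"]*(s@s))
    T=np.array(im["world_to_cam"]); R=T[:3,:3]; o=-R.T@T[:3,3]
    return o,R.T@np.array([s[0],-s[1],-1])
def onz(im,u,v,z):
    o,d=ray(im,u,v); return o+d*(z-o[2])/d[2]
def proj(im,p):
    T=np.array(im["world_to_cam"]); c=T[:3,:3]@np.array(p)+T[:3,3]
    s=np.array([c[0],-c[1]])/-c[2]; s=s*(1+im["k1"]*(s@s)); return s*K(im)+[im["cx"],im["cy"]]
def save(im,name,crop=None,k=1):
    a=im["frame"][:,:,::-1]
    if crop: a=a[crop[1]:crop[3],crop[0]:crop[2]]
    cv2.imwrite("pics/"+name,cv2.resize(a,None,fx=k,fy=k,interpolation=cv2.INTER_CUBIC))
E
python3 - <<'E'
from h import *
import pickle
ims={n:get_image(n) for n in("top","scene","wrist")}
pickle.dump(ims,open("ims.pkl","wb"))
save(ims["top"],"top.png",k=1.5);save(ims["scene"],"scene.png",k=1.5)
print(observe())
E
```

```text
{'time_s': 0.15, 'q': array([ 6.38673402e+01,  2.18314291e+01,  7.43695350e+01, -1.01615403e-03,
        8.38574170e+01, -1.23366100e+01]), 'qvel': array([-0.06700636, -0.17642867, -0.07591586,  0.00705328, -0.00456706,
        0.04006393]), 'joint_efforts': array([ 2.09597674e-03, -4.48626995e+01, -2.31346071e+01, -1.75821497e-04,
        3.82177896e-03, -3.10684777e-05]), 'position': array([0.13108526, 0.53395497, 0.24489097]), 'tool_rot': array([[ 2.38464435e-01,  9.71151134e-01, -4.32962588e-04],
       [ 9.71150717e-01, -2.38464744e-01, -9.22547843e-04],
       [-9.99179697e-04, -2.00477078e-04, -9.99999481e-01]]), 'ft_force': array([0.02553951, 0.51547219, 0.04181309]), 'wrist_torque': array([ 0.01974744, -0.03507899,  0.0121493 ]), 'grip_width': 0.08530388014603783}
```

View pics/top.png

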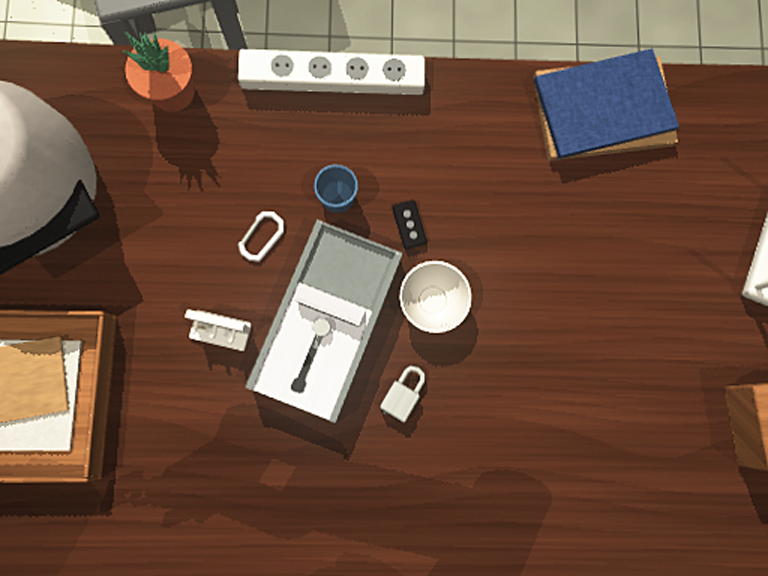

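View pics/scene.png

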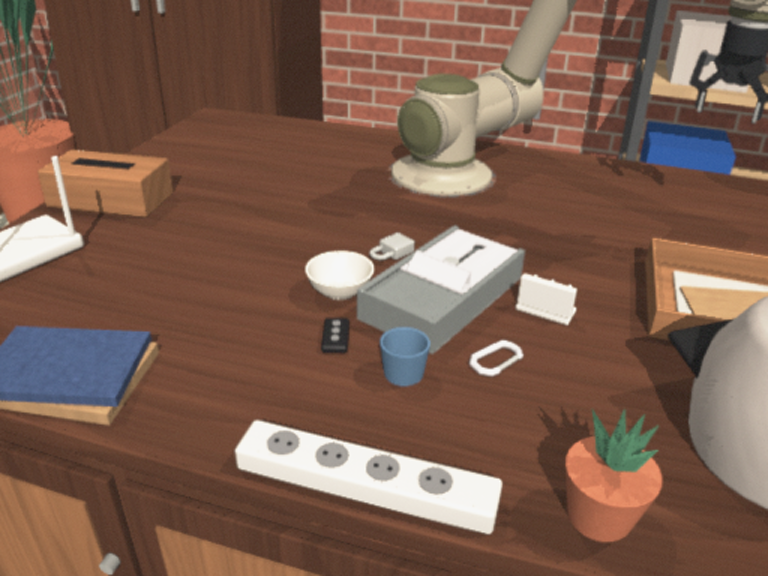

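The top view shows the box with its ramp side toward the tea cup (button at about (321,327)/1.5 px). The well end faces the robot. I'll enlarge the box.

```bash
python3 - <<'E'
from h import *
import pickle
ims=pickle.load(open("ims.pkl","rb"))
save(ims["top"],"topc.png",(155,140,285,290),4)
save(ims["scene"],"scenec.png",(230,145,360,240),6)
E
```

```text
(no output)
```

View pics/topc.png

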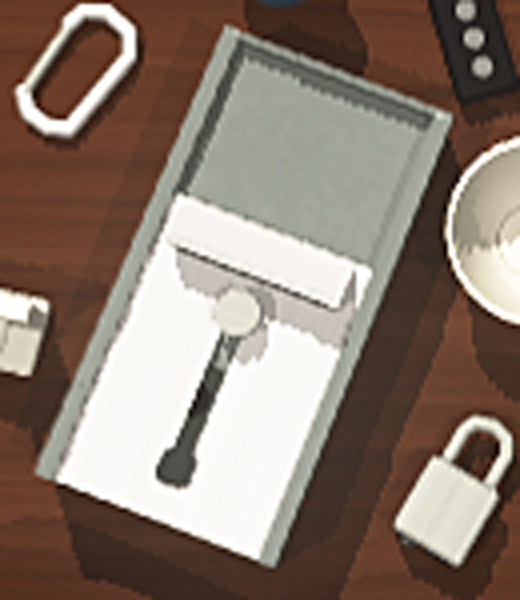

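View pics/scenec.png

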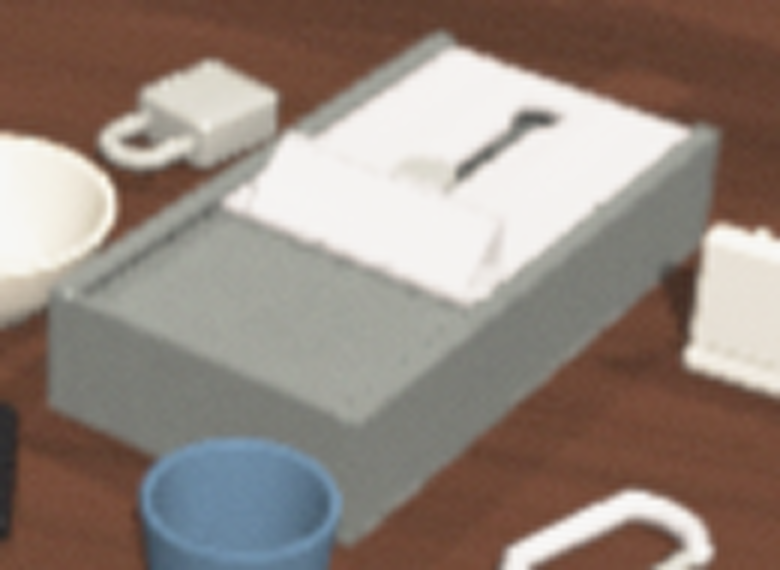

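```bash
cat > fit.py <<'E'
from h import *
import pickle
from scipy.optimize import least_squares
ims=pickle.load(open("ims.pkl","rb"))
C=np.array([[.135,.07,.054],[.135,-.07,.054],[-.135,.07,.054],[-.135,-.07,.054],[-.015,0,.0635]])
T=[(230,27),(452,118),(38,475),(272,565),(237,311)]; S=[(352,420),(60,297),(718,130),(447,33),(424,170)]
T=np.array(T)/4+[155,140]-.375; S=np.array(S)/6+[230,145]-.417
def W(p,c): 
    a=p[2]; return np.array([p[0]+np.cos(a)*c[0]-np.sin(a)*c[1],p[1]+np.sin(a)*c[0]+np.cos(a)*c[1],c[2]])
def res(p,which="ts"):
    r=[]
    for c,t,s in zip(C,T,S):
        if "t" in which: r.append(proj(ims["top"],W(p,c))-t)
        if "s" in which: r.append(proj(ims["scene"],W(p,c))-s)
    return np.ravel(r)
c0=np.mean([onz(ims["top"],*t,.054) for t in T[:4]],axis=0)
dx=onz(ims["top"],*T[0],.054)-onz(ims["top"],*T[2],.054)
p0=[c0[0],c0[1],np.arctan2(dx[1],dx[0])]
for w in("t","s","ts"):
    o=least_squares(res,p0,args=(w,)); p=o.x
    print(w,p[:2],np.degrees(p[2]),np.abs(o.fun).max(),"button",W(p,C[4]))
print(np.round(o.fun.reshape(-1,2,2),1))
print("ramp",W(p,[.007,0,.061]))
for n,(u,v) in dict(bowl=(435,297),padlock=(402,400),hook=(218,330),carab=(262,237),cup=(336,187),remote=(410,225)).items(): print(n,onz(ims["top"],u/1.5,v/1.5,.03))
E
python3 fit.py
```

```text
t [0.49577348 0.11322083] -20.68437405164141 0.8986384013463748 button [0.48174037 0.11851912 0.0635    ]
s [0.49391639 0.11748188] -20.794169677786346 1.8386745385857068 button [0.47989347 0.12280706 0.0635    ]
ts [0.4951987  0.11525335] -20.6642480132608 2.642019147431654 button [0.48116374 0.12054671 0.0635    ]
[[[-1.8 -0. ]
  [ 0.2  0.9]]

 [[-0.1 -0.3]
  [-2.6 -1.6]]

 [[-1.8 -0.4]
  [-0.2  0.6]]

 [[-0.4  1.1]
  [-2.1  0.1]]

 [[-0.5  0.7]
  [-0.5  0.2]]]
ramp [0.50174835 0.11278311 0.061     ]
bowl [ 0.53471606 -0.05191744  0.03      ]
padlock [ 0.37808049 -0.00275696  0.03      ]
hook [0.47784792 0.27482731 0.03      ]
carab [0.62290914 0.21626162 0.03      ]
cup [0.70655474 0.10469055 0.03      ]
remote [ 0.64795284 -0.01241236  0.03      ]
```

```bash
python3 -m crank '[0,0,-0.01,0.0296,-0.0347,0,0, 0,0,-0.01,0.0296,-0.0347,0,0, 0,0,-0.01,0.0296,-0.0347,0,0, 0,0,-0.01,0.0296,-0.0347,0,0, 0,0,-0.01,0.0296,-0.0347,0,0, 0,0,-0.01,0.0296,-0.0347,0,0, 0,0,-0.01,0.0296,-0.0347,0,0, 0,0,-0.01,0.0296,-0.0347,0,0, 0,0,-0.01,0.0296,-0.0347,0,0, 0,0,-0.01,0.0296,-0.0347,0,0, 0,0,-0.01,0.0296,-0.0347,0,0, 0,0,-0.01,0.0296,-0.0347,0,0, 0,0,0,0,0,0,0, 0,0,0,0,0,0,0]'
python3 - <<'E'
from h import *
im=get_image("wrist"); save(im,"w1.png",k=1.5); s=observe(); print(s["position"],s["tool_rot"],s["ft_force"],s["grip_width"])
f=s["position"]+s["tool_rot"][:,2]*.014; print("tip px",proj(im,f), "button px",proj(im,[.4812,.1195,.0635]))
E
```

```text
time_s: 1.55
position: [0.4864, 0.1171, 0.2448]
tool_rot: [[0.355, 0.935, -0.001], [0.935, -0.355, 0.0], [-0.0, -0.001, -1.0]]
ft_force: [-0.3, -0.0, -0.1]
grip_width: 0.0002
[0.48590805 0.11792775 0.24503967] [[ 3.53210097e-01  9.35543438e-01 -1.05012288e-03]
 [ 9.35544020e-01 -3.53210011e-01  2.72309336e-04]
 [-1.16156704e-04 -1.07861859e-03 -9.99999412e-01]] [0.10497401 0.71301014 0.3833696 ] 0.00014902990069256674
tip px [257.92031606 259.43954107] button px [257.06041138 166.58124232]
```

View pics/w1.png

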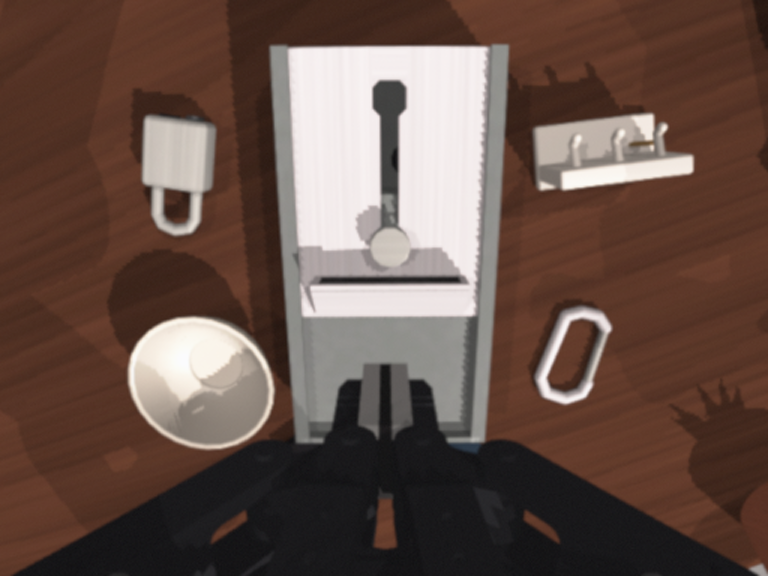

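The wrist view shows the button at (390,247)/1.5 px, straight behind the ramp. The shut tips at (385,365)/1.5 line up with the slot.

```bash
python3 - <<'E'
from h import *
im=get_image("wrist"); b=onz(im,389.5/1.5,246.5/1.5,.0635); p=observe()["position"]; u=np.array([.9355,-.353]);v=np.array([.353,.9355])
print(b,"tcp rel button along,across",(p-b)[:2]@u,(p-b)[:2]@v)
for a,bb in(((270,45),(300,443)),((508,45),(485,443))): 
    d=onz(im,bb[0]/1.5,bb[1]/1.5,.054)-onz(im,a[0]/1.5,a[1]/1.5,.054); print(np.degrees(np.arctan2(d[1],d[0])),np.linalg.norm(d))
q=onz(im,390/1.5,281/1.5,.072); print("ramp top edge rel",(q-b)[:2]@u)
E
```

```text
[0.47960528 0.12332365 0.0635    ] tcp rel button along,across 0.007419847960207242 -0.002464264636608836
-19.844405169930077 0.27064881779783195
-20.215573489716384 0.27081483732048084
ramp top edge rel 0.019995282001280555
```

```bash
python3 -m crank '[0,0,0.005,-0.0013,0.002,-0.03,0, 0,0,0,0,0,-0.04,0, 0,0,0,0,0,-0.04,0, 0,0,0,0,0,-0.03,0, 0,0,0,0,0,-0.01,0, 0,0,0,0,0,0,0, 0,0,0,0,0,0,0]'
python3 - <<'E'
from h import *
im=get_image("wrist"); save(im,"w2.png",k=1.5); s=observe(); print(s["position"],s["ft_force"])
print(proj(im,s["position"]-[0,0,.014]))
E
```

```text
time_s: 2.35
position: [0.4856, 0.1202, 0.0967]
tool_rot: [[0.348, 0.938, 0.002], [0.938, -0.348, 0.0], [0.001, 0.002, -1.0]]
ft_force: [-0.5, 1.2, 0.3]
grip_width: 0.0001
[0.48576028 0.12007838 0.09692717] [2.16465510e-04 3.47425234e-01 1.14295691e+00]
[256.62924476 261.12898276]
```

View pics/w2.png

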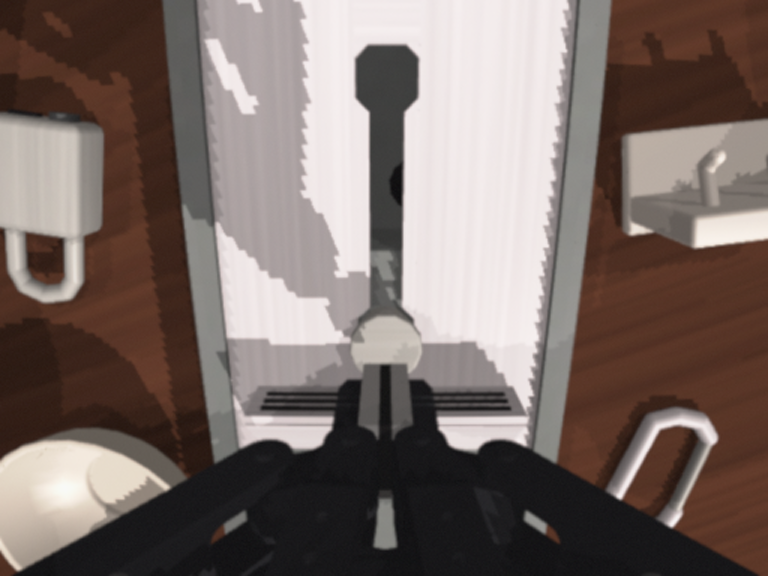

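Tips and button are laterally aligned (both near column 385). I'll check along-axis spacing numerically.

```bash
python3 - <<'E'
from h import *
im=get_image("wrist"); p=observe()["position"]; u=np.array([.9355,-.353]);v=np.array([.353,.9355])
b=(onz(im,352/1.5,345/1.5,.0635)+onz(im,421/1.5,345/1.5,.0635))/2
for n,q in dict(button=b,tiprear=onz(im,385/1.5,364/1.5,p[2]-.014),caprear=onz(im,386/1.5,314/1.5,.0635),ramp=onz(im,386/1.5,388/1.5,.072),ramplow=onz(im,386/1.5,412/1.5,.072)).items(): print(n,q,(q-p)[:2]@u,(q-p)[:2]@v)
print("diam",np.linalg.norm(onz(im,352/1.5,345/1.5,.0635)-onz(im,421/1.5,345/1.5,.0635)))
E
```

```text
button [0.47931724 0.12301691 0.0635    ] -0.007095953578953286 0.0005892879213367798
tiprear [0.4769148  0.12332116 0.08287601] -0.009450834353543523 2.585419244044776e-05
caprear [0.46841525 0.12687275 0.0635    ] -0.018655873042339274 0.0003480271820103997
ramp [0.49064946 0.11859749 0.072     ] 0.0050653975674357565 0.00045519647386430126
ramplow [0.49949586 0.11531727 0.072     ] 0.014499120779739567 0.0005093275273697533
diam 0.024038115064952757
```

```bash
python3 -m crank '[0,0,0,-0.001,0.0004,-0.009,0, 0,0,0,0,0,-0.008,0, 0,0,0,0,0,0,0, 0,0,0,0,0,0,0]'; python3 -m crank '[0,0,0,0,0,-0.002,0, 0,0,0,0,0,-0.002,0, 0,0,0,0,0,0,0]';python3 -m crank '[0,0,0,0,0,-0.002,0, 0,0,0,0,0,0,0]'
```

```text
time_s: 2.85
position: [0.484, 0.1201, 0.0781]
tool_rot: [[0.348, 0.937, -0.001], [0.937, -0.348, -0.0], [-0.0, -0.001, -1.0]]
ft_force: [-0.1, 0.6, -0.4]
grip_width: -0.0002
time_s: 3.15
position: [0.4842, 0.1201, 0.0744]
tool_rot: [[0.348, 0.937, 0.0], [0.937, -0.348, -0.0], [0.0, 0.0, -1.0]]
ft_force: [0.0, 0.0, 2.8]
grip_width: 0.0003
time_s: 3.35
position: [0.4842, 0.1201, 0.0723]
tool_rot: [[0.348, 0.937, 0.0], [0.937, -0.348, -0.0], [0.0, 0.0, -1.0]]
ft_force: [-0.8, 0.4, 3.7]
grip_width: -0.0
```

```bash
python3 -m crank '[0,0,0,0,0,-0.0015,0, 0,0,0,0,0,0,0, 0,0,0,0,0,0,0]'; python3 -m crank '[0,0,0,0.0028,-0.0011,-0.0005,0, 0,0,0,0.0028,-0.0011,0,0, 0,0,0,0.0019,-0.0007,0,0, 0,0,0,0,0,0,0]'
```

```text
time_s: 3.65
position: [0.4842, 0.1201, 0.0709]
tool_rot: [[0.348, 0.937, 0.0], [0.937, -0.348, -0.0], [0.0, 0.0, -1.0]]
ft_force: [-0.3, -0.3, 4.6]
grip_width: 0.0003
time_s: 4.05
position: [0.4909, 0.1174, 0.0702]
tool_rot: [[0.348, 0.937, -0.002], [0.937, -0.348, 0.0], [-0.0, -0.002, -1.0]]
ft_force: [-2.3, 0.4, 4.4]
grip_width: 0.0001
```

```bash
python3 -m crank '[0,0,0,0.0028,-0.0011,0,0, 0,0,0,0.0028,-0.0011,0,0, 0,0,0,0,0,0,0]'; python3 - <<'E'
from h import *
im=get_image("wrist"); save(im,"w3.png",k=1.2); print(observe()["position"],observe()["ft_force"])
E
```

```text
time_s: 4.35
position: [0.4963, 0.1153, 0.0701]
tool_rot: [[0.348, 0.937, -0.002], [0.937, -0.348, 0.001], [-0.0, -0.003, -1.0]]
ft_force: [-3.3, 2.2, 5.1]
grip_width: -0.0002
[0.49628368 0.115306   0.07010438] [-3.74643574  1.69970816  6.4325127 ]
```

View pics/w3.png

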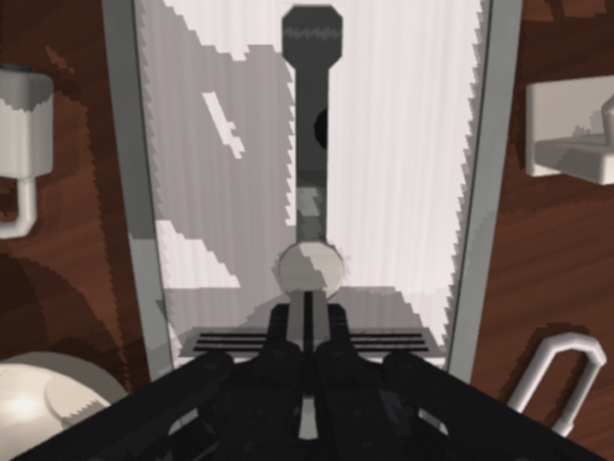

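The tips are on the ramp and still over the cap. The lid has started moving, at about 4 N.

```bash
python3 -m crank '[0,0,0,0.0028,-0.0011,0,0, 0,0,0,0.0047,-0.0018,0,0, 0,0,0,0.0094,-0.0035,0,0, 0,0,0,0.0094,-0.0035,0,0, 0,0,0,0.0094,-0.0035,0,0, 0,0,0,0.0094,-0.0035,0,0, 0,0,0,0.0094,-0.0035,0,0, 0,0,0,0.0094,-0.0035,0,0, 0,0,0,0.0047,-0.0018,0,0, 0,0,0,0,0,0,0]'; python3 - <<'E'
from h import *
im=get_image("wrist"); save(im,"w4.png",k=1.2); print(observe()["position"],observe()["ft_force"])
E
```

```text
time_s: 5.4
position: [0.5669, 0.0888, 0.0703]
tool_rot: [[0.349, 0.937, 0.002], [0.937, -0.349, -0.0], [0.0, 0.002, -1.0]]
ft_force: [-0.1, 0.3, -1.3]
grip_width: 0.0002
[0.56668191 0.08888297 0.07047787] [-0.33334157  0.45357503 -0.25307558]
```

View pics/w4.png

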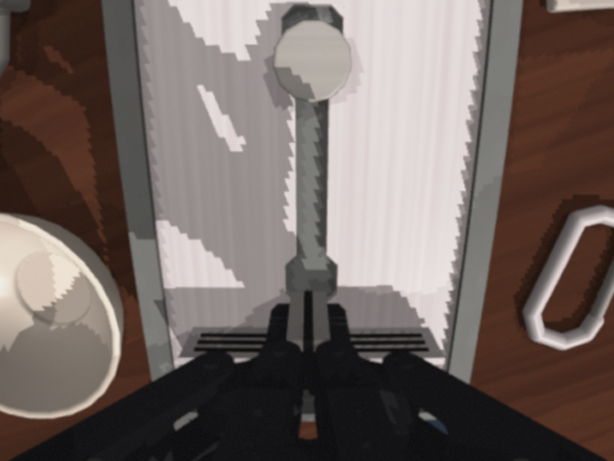

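The button is now about 8 mm short of the second hole. I'll finish slowly and watch the force.

```bash
python3 -m crank '[0,0,0,0.0028,-0.0011,0,0, 0,0,0,0.0019,-0.0007,0,0, 0,0,0,0,0,0,0]';python3 -m crank '[0,0,0,0.0014,-0.0005,0,0, 0,0,0,0,0,0,0]';  python3 -m crank '[0,0,0,0.0014,-0.0005,0,0, 0,0,0,0,0,0,0]'; python3 - <<'E'
from h import *
im=get_image("wrist"); save(im,"w5.png",(150,0,400,200),3); print(observe()["position"],observe()["ft_force"])
E
```

```text
time_s: 5.75
position: [0.5706, 0.0875, 0.0705]
tool_rot: [[0.348, 0.937, 0.0], [0.937, -0.348, -0.0], [-0.0, 0.0, -1.0]]
ft_force: [-1.7, 0.3, 2.1]
grip_width: -0.0
time_s: 5.95
position: [0.572, 0.0869, 0.0705]
tool_rot: [[0.348, 0.937, 0.0], [0.937, -0.348, -0.0], [-0.0, 0.0, -1.0]]
ft_force: [-2.4, 0.7, 1.8]
grip_width: 0.0003
time_s: 6.15
position: [0.5738, 0.0864, 0.0704]
tool_rot: [[0.348, 0.937, 0.001], [0.937, -0.348, -0.0], [0.0, 0.001, -1.0]]
ft_force: [0.8, 0.1, -0.0]
grip_width: 0.0002
[0.57386863 0.08632392 0.07037275] [-0.05301161  0.09052427 -0.17393911]
```

View pics/w5.png

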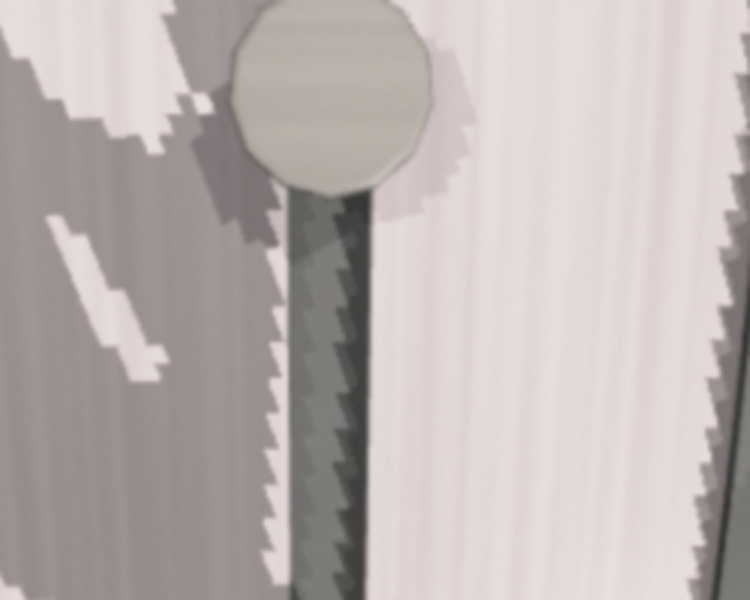

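The cap covers the second hole and the push force has dropped. I'll nudge forward 1–2 mm to confirm the lock, then withdraw.

```bash
python3 -m crank '[0,0,0,0.0014,-0.0005,0,0, 0,0,0,0,0,0,0]'; python3 -m crank '[0,0,0,0.0010,-0.0004,0,0, 0,0,0,0,0,0,0]'
```

```text
time_s: 6.4
position: [0.5751, 0.0859, 0.0703]
tool_rot: [[0.348, 0.937, 0.001], [0.937, -0.348, -0.0], [0.0, 0.001, -1.0]]
ft_force: [0.4, -0.3, 0.7]
grip_width: -0.0002
time_s: 6.6
position: [0.5758, 0.0856, 0.0703]
tool_rot: [[0.348, 0.937, 0.0], [0.937, -0.348, 0.0], [0.0, 0.0, -1.0]]
ft_force: [0.2, 0.0, 0.3]
grip_width: -0.0001
```

```bash
python3 -m crank '[0,0,0,0.0014,-0.0005,0,0, 0,0,0,0,0,0,0]';  python3 -m crank '[0,0,0,-0.0047,0.0018,0,0, 0,0,0,-0.0047,0.0018,0.01,0, 0,0,0,0,0,0.04,0, 0,0,0,0,0,0.04,0, 0,0,0,-0.03,0.011,0.03,0, 0,0,0,-0.04,0.015,0.02,0, 0,0,0,-0.04,0.015,0,0, 0,0,0,-0.04,0.015,0,0, 0,0,0,0,0,0,0, 0,0,0,0,0,0,0]'; python3 - <<'E'
from h import *
w=get_image("wrist");t=get_image("top")
a=cv2.resize(w["frame"][:,100:420],None,fx=1.25,fy=1.25,interpolation=cv2.INTER_CUBIC)
b=cv2.resize(t["frame"][140:290,155:285],None,fx=3,fy=3.2,interpolation=cv2.INTER_CUBIC)
cv2.imwrite("pics/f.png",np.hstack([a,b])[:,:,::-1]); print(a.shape,b.shape,observe()["position"])
import pickle; pickle.dump(w,open("w.pkl","wb"))
E
```

```text
time_s: 6.8
position: [0.5763, 0.0854, 0.0702]
tool_rot: [[0.348, 0.937, -0.002], [0.937, -0.348, 0.0], [-0.0, -0.002, -1.0]]
ft_force: [-5.3, 2.1, 3.8]
grip_width: -0.0001
time_s: 7.8
position: [0.4174, 0.145, 0.2114]
tool_rot: [[0.347, 0.938, 0.002], [0.938, -0.347, -0.0], [0.001, 0.002, -1.0]]
ft_force: [0.5, -0.1, -0.1]
grip_width: -0.0002
(480, 400, 3) (480, 390, 3) [0.41855753 0.14449686 0.21076596]
```

View pics/f.png

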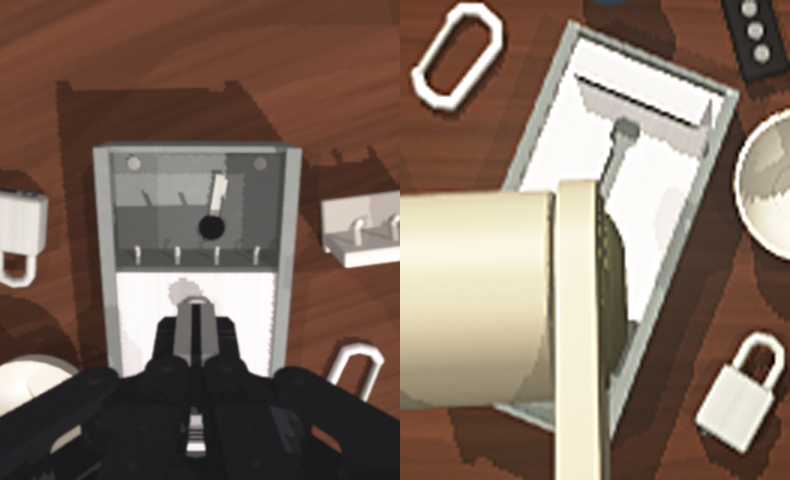

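The lid is open, the well and key are exposed, and the last nudge met a firm stop. The hand hides the button, so I'll move for a clear check.

```bash
python3 -m crank '[0,0,0,0.02,-0.008,0.03,0, 0,0,0,0.03,-0.011,0,0, 0,0,0,0.03,-0.011,0,0, 0,0,0,0,0,0,0, 0,0,0,0,0,0,0, 0,0,0,0,0,0,0]'; python3 - <<'E'
from h import *
w=get_image("wrist");t=get_image("scene")
a=cv2.resize(w["frame"][:240,150:380],None,fx=2,fy=2,interpolation=cv2.INTER_CUBIC)
b=cv2.resize(t["frame"][140:240,230:360],None,fx=2.5,fy=4.8,interpolation=cv2.INTER_CUBIC)
cv2.imwrite("pics/g.png",np.hstack([a,b])[:,:,::-1]); print(a.shape,b.shape,observe()["position"])
import pickle; pickle.dump(w,open("w.pkl","wb"))
E
```

```text
time_s: 8.5
position: [0.4973, 0.1147, 0.2401]
tool_rot: [[0.348, 0.937, -0.001], [0.937, -0.348, 0.0], [-0.0, -0.001, -1.0]]
ft_force: [-0.5, -0.5, 0.2]
grip_width: 0.0001
(480, 460, 3) (480, 325, 3) [0.49717108 0.11494244 0.2404336 ]
```

View pics/g.png

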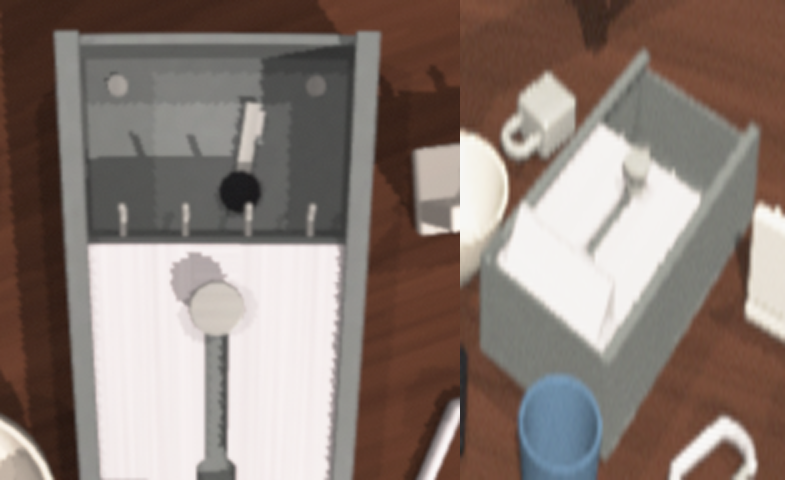

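```bash
python3 - <<'E'
from h import *
import pickle
w=pickle.load(open("w.pkl","rb")); u=np.array([.937,-.349])
b=onz(w,217/2+150,307/2,.0635); h=onz(w,216/2+150,468/2,.05); e=onz(w,216/2+150,242/2,.05)
d=[np.linalg.norm(onz(w,190/2+150,307/2,z)-onz(w,245/2+150,307/2,z)) for z in(.0635,.0595,.0555)]
print("button",b,"hole-button",(h-b)[:2]@u,"lid edge box x",(e-b)[:2]@u-.015,"cap diam if z",d)
sc=get_image("scene"); s=(np.array([637-460,163])/[2.5,4.8])+[230,140]
print("scene cap px",s,[proj(sc,[b[0],b[1],z]) for z in(.0635,.0595,.0555)])
# initial reference residual
i=pickle.load(open("ims.pkl","rb"))["scene"]; print(np.array([424,170])/6+[230,145],proj(i,[b[0],b[1],.0635]))
E
```

```text
button [0.48004437 0.12293366 0.0635    ] hole-button 0.08695409905270138 lid edge box x -0.04302958001221112 cap diam if z [np.float64(0.02518439564113234), np.float64(0.025515046110019268), np.float64(0.025845696578906258)]
scene cap px [300.8        173.95833333] [array([300.82672425, 173.01094145]), array([300.7040932 , 174.45603128]), array([300.58184534, 175.89564929])]
[300.66666667 173.33333333] [300.82672425 173.01094145]
```

```bash
python3 - <<'E'
from h import *
import pickle
n=get_image("scene"); i=pickle.load(open("ims.pkl","rb"))["scene"]
f=lambda m:cv2.resize(m["frame"][155:195,280:320],None,fx=10,fy=10,interpolation=cv2.INTER_CUBIC)
cv2.imwrite("pics/z.png",np.hstack([f(i),f(n)])[:,:,::-1])
E
```

```text
(no output)
```

View pics/z.png

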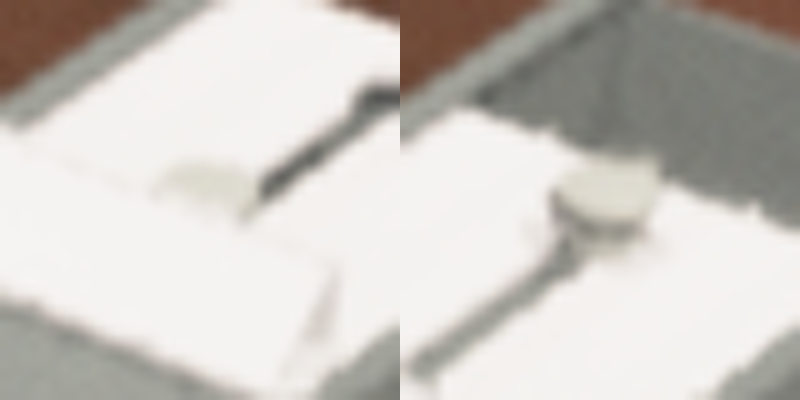

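The cap's top edge is at the same row (about 159) as in the start picture, so the button is fully up, with a gap and the collar visible beneath it. The hand is clear, so I'll hand in.

```bash
python3 -c "
from rig import *
print(close_job())"
```

```text
the job is handed in; nothing more can be done
None
```

The key box is open. I pressed the button about 7 mm down with the shut fingertips. Keeping it down, I pushed the lid by the upright face of its ramp until the push force fell away and a small nudge met the end stop. I then took the hand up and away and handed the job in after about 8.7 s; no verdict is reported.

**Last checks:**
- **Lid:** its edge measures about 90 mm from the closed position, and the final nudge met about 6 N at the stop. A cruder reading of the distance from the button to the lid's other hole gave 87 mm, but the picture cut that hole off.
- **Button:** its cap stands at the same height as in the start picture. An earlier coarse reading (0.6 px lower) could not settle this to better than about 2–3 mm; the enlarged side-by-side picture did.
- **Other things:** the key is visible in the well. I had planned no contact with it or the six things around the box, and saw none. I did not measure their positions again afterwards.

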